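# Sweep the plant rings off the riser into the basket

## Robot

A 6-joint arm with a two-finger parallel gripper is mounted at the origin on the work surface. World frame = base frame: x ahead of the robot, y to its left, z up, the work surface at z = 0. Lengths are in m, angles in degrees, forces in N, time in s.
With the tool pointing down it reaches from about 0.35 to 0.8 m from the base axis. Payload 7.3 kg.
Tool frame: the origin (TCP) lies on the front face of the gripper's body, between the roots of the fingers; the fingertips stand 73 mm ahead of it and the grasp point (between the pads) lies 54 mm ahead of it; z points along the fingers, y is the line along which they close (so a half turn about z gives the same grasp; the last joint's range is limited). The gripper opens to 85 mm and grips with 20 to 120 N. Pads are 22 mm wide; open, the fingers measure 114 mm over their backs; the gripper's body (76 mm by 85 mm) begins 54 mm behind the grasp point. The pads swing forward as they close: fully open they stand 13 mm farther back than shut.
Start: joints at [57.926, 19.595, 87.324, -0, 73.075, -8.365], TCP at [0.211, 0.481, 0.304] pointing down, gripper open.
Joint ranges: [-145.02, 145.02], [-44.19, 115.74], [2.07, 154.8], [-57.11, 237.11], [16.16, 152.29], [-177.93, 177.93]. Speed limits (degrees/s): [147.25, 147.25, 180, 180, 180, 180].

## Interface

Orientations are given as [roll, pitch, yaw] about the fixed x, y, z axes, in that order (R = Rz(yaw) Ry(pitch) Rx(roll)).
In Python, from bench import read_state, viewer, order, models gives the robot as it stands.
- The arm moves only by the shell command python3 -m creep 'ROWS' [OPENING] [FORCE]. ROWS is JSON, one flat list of numbers, 6 for each row, row after row: the shift along the world's x, y, z normalised to -1 to 1, where 1 is 50 mm, then the turn, a rotation vector about the world's x, y, z normalised to -1 to 1, where 1 is 4 degrees. A call has 1 to 10 rows; each row shifts and turns the commanded pose from where the row before left it; what a row does not reach is not made up. A row lasts 1/8 s, in which the tool goes at most 62.5 mm and 10.7 degrees, less where a joint would pass 70% of its speed; a pose out of reach is approached as far as the arm can. A call with a number of a shift or a turn outside -1 to 1 is refused whole. A call with a gripper value outside its range is refused whole. OPENING is the opening, from -1 (shut) to 1 (fully open), set as the call begins (- or left out, the last holds). The fingers move at their own pace and stop on an object; FORCE is the grip in N (left out, the last holds). Time passes only in rows, so rows that do not move let the fingers close. It gives the time, the measured TCP pose, the force, the opening and the grip force at its end, in the units of the state.
- read_state(): the state, without advancing time (a new reading comes with each control period).
- viewer.snapshot(name): name is "scene" or "top"; returns the picture (400x640x3 uint8, red, green, blue); there is no depth.
- viewer.camera_params(name): a dict with "vfov" (degrees; the focal length in pixels is half the picture's height over the tangent of half this angle, whatever the lens; pixels are square), "cx", "cy" (the principal point, pixels), "k1" (the pictures are not rectified: a ray, as slopes to the right and down, at radius r is drawn at 1 + k1 r^2 times it, then the intrinsics apply), "position" and "rotation" of the camera in the world. Camera axes: x right, y down, z forward; pixel columns grow to the right and rows downward; lengths in m; the calibration is good to about 2 mm. A picture is of the moment at which its call begins. camera_params takes no time and is no camera call.
- order.close_job(): hands the job in; it is judged then, once.
Trained networks look in the newest picture that a camera, given by its name, has taken for a name from the list of things; names that differ only in an ending like _2 or _b are one class to them, and where a whole thing is asked for, a point or a joint stands for the part that bears it (a point fixed in the world has none). Each returns a list of dicts, best first, with "p" (0 to 1); they miss things now and then, are a little off and sometimes report something else, mostly with a low value. They report only what shows in the picture. A call takes as long as a camera call. They do not tell look-alikes from the thing itself.
- models.boxes_of(camera, thing): "extent" ([left, top, right, bottom] in pixels, round what is visible of it).
- models.masks_of(camera, thing): "mask" (400x640 bool, what is visible of it) and "extent" ([left, top, right, bottom] in pixels, round what is visible of it).
The state is a dict: "time_s": time; "qpos": joint angles; "qvel": joint speeds; "effort": joint torques, N m; "ee_pos": TCP position; "tcp_rot": TCP orientation; "wrist_force": force on the tool from outside, world axes, zero at the start; "ft_torque": the same for the moment, N m; "opening": opening from 0.0 (shut) to 1.0 (fully open); "grasp_force": force on a finger pad.
Only numpy, scipy, OpenCV 4.12 (cv2) and the standard library are available. Lean on these libraries where they do the work, as an engineer would, in place of code of your own. Each camera call takes 0.05 s, during which the arm holds its last target. There are 200 camera calls.

## Task

Tidy the display riser: with the closed fingers, gently sweep the three white plant rings across the board and over its edge, so that they drop into the empty grey basket standing against it. Only push them along the board: do not pinch, press down hard on, lift or carry them, and leave the two potted succulents and everything else standing where they are.

Things in the scene. Friction and masses are not known exactly. Their poses are not given: they have to be found in the camera images.
- hoop1_center (a point): White plastic plant-support ring (a plain round band lying flat, axis upright): 48 mm outer and 34 mm inner diameter, 14 mm high, about 20 g, loose on the riser. The point is its centre, half-way up (7 mm above the riser's top at the start).
- hoop2_center (a point): White plastic plant-support ring (a plain round band lying flat, axis upright): 48 mm outer and 34 mm inner diameter, 14 mm high, about 20 g, loose on the riser. The point is its centre, half-way up (7 mm above the riser's top at the start).
- hoop3_center (a point): White plastic plant-support ring (a plain round band lying flat, axis upright): 48 mm outer and 34 mm inner diameter, 14 mm high, about 20 g, loose on the riser. The point is its centre, half-way up (7 mm above the riser's top at the start).
- succulent1_center (a point): Small terracotta pot with a succulent, loose, standing upright on the riser among the rings: 56 mm across at its rim, 48 mm high, leaves up to 68 mm, about 200 g. To be left alone. The point is on its axis, 24 mm above its underside.
- succulent2_center (a point): Small terracotta pot with a succulent, loose, standing upright on the riser among the rings: 56 mm across at its rim, 48 mm high, leaves up to 68 mm, about 200 g. To be left alone. The point is on its axis, 24 mm above its underside.
- riser: Low wooden display riser, fixed: a flat board 300 mm along its x, 260 mm along its y, its top 90 mm above the table. Origin under its centre at table level, z up. The rings and succulents stand on it; the two baskets stand against its two opposite y edges (y = +130 and -130 mm), one on each side.
- basket: The empty grey plastic basket, fixed, standing on the table against one y edge of the riser (1 mm gap), on either side from start to start and shifted along that edge by up to 35 mm. Open on top; outside 170 mm along its x, 140 mm along its y, 85 mm high, so its rim lies 5 mm below the riser's top; walls and floor 4 to 5 mm thick. Axes parallel to the riser's. Origin under its centre at table level.
- full_basket: A like basket of the same outside size against the opposite y edge of the riser, fixed and filled with short moss poles lying in it, which reach 101 mm above the table. Not to be used. Origin under its centre at table level, axes parallel to the riser's.
- potted_vine: loose cup with a tall vine, 76 mm across, leaves up to 250 mm high, on the table far from the riser. To be left alone. Origin at the centre of its underside.
- nursery_pot: loose green plastic pot with a plant, 85 mm across, leaves up to 190 mm high, on the table far from the riser. To be left alone. Origin at the centre of its underside.
- jar: loose black jar, 60 mm across, 50 mm high, on the table. To be left alone. Origin at the centre of its underside.
- mister: loose amber bottle, 60 mm across, 170 mm high, on the table far from the riser. To be left alone. Origin at the centre of its underside.
- hoop1: The same ring as hoop1_center; origin at the centre of its underside.
- hoop2: The same ring as hoop2_center; origin at the centre of its underside.
- hoop3: The same ring as hoop3_center; origin at the centre of its underside.
Not all that is in view belongs to the job. What is shaped like the hoop2 but pink or yellow is not meant.

How it is judged (in metres and radians):
At the end, for the whole second after the job is handed in: All three rings lie at rest inside the empty basket, their centres within its walls and at least 5 mm below its rim; succulents and the other pots and bottles upright (within 0.2 rad) and within 20 mm of where they stood (x of hoop1_center in the frame of basket between -0.081 and 0.081 m and y of hoop1_center in the frame of basket between -0.066 and 0.066 m and z of each of hoop1_center, hoop2_center, hoop3_center in the frame of basket below 0.08 m and linear speed of each of hoop1, hoop2, hoop3 below 0.03 m/s and x of hoop2_center in the frame of basket between -0.081 and 0.081 m and y of hoop2_center in the frame of basket between -0.066 and 0.066 m and x of hoop3_center in the frame of basket between -0.081 and 0.081 m and y of hoop3_center in the frame of basket between -0.066 and 0.066 m and distance of each of succulent1_center, succulent2_center, potted_vine, nursery_pot, jar, mister from where it was at the start of the episode below 0.02 m and angle between each of succulent1_center, succulent2_center, potted_vine, nursery_pot, jar, mister's own z axis and vertical below 0.2 rad); the robot touches nothing.
It fails at once if a ring is lifted more than 25 mm off the riser (height (world z) of any of hoop1_center, hoop2_center, hoop3_center above 0.122 m).
It fails at once if a ring is carried or flung through the air over the basket: its centre over the basket's middle (within 30 mm of the long centre line) while not yet dropped below the riser's top ((x of hoop1_center in the frame of basket between -0.081 and 0.081 m and y of hoop1_center in the frame of basket between -0.03 and 0.03 m and height (world z) of hoop1_center above 0.092 m) or (x of hoop2_center in the frame of basket between -0.081 and 0.081 m and y of hoop2_center in the frame of basket between -0.03 and 0.03 m and height (world z) of hoop2_center above 0.092 m) or (x of hoop3_center in the frame of basket between -0.081 and 0.081 m and y of hoop3_center in the frame of basket between -0.03 and 0.03 m and height (world z) of hoop3_center above 0.092 m)).
It fails at once if a ring is pinched or pressed with more than 20 N (contact force between any of hoop1, hoop2, hoop3 and the fingers above 20 N).
It fails at once if a succulent or other bystander is pushed more than 20 mm or tipped more than 0.3 rad (distance of any of succulent1_center, succulent2_center, potted_vine, nursery_pot, jar, mister from where it was at the start of the episode above 0.02 m or angle between any of succulent1_center, succulent2_center, potted_vine, nursery_pot, jar, mister's own z axis and vertical above 0.3 rad).
It also fails if it takes over 58 s, if anything falls off the work surface, if the arm or the gripper's body presses on something with over 40 N, if the wrist force passes 120 N, or if a joint passes its speed limit or range.

## Working session

There is one attempt and no reset: what is moved stays moved. The work goes in short steps, Python scripts to look and compute and a shell command to move; the robot and the scene stay as the last step left them, time stands still between calls to the robot, and variables do not carry over. Pictures are saved under pics/ and viewed, at most 10 in all, crops included, and the job is handed in when it is done.

```bash
mkdir -p pics; cat > h.py <<'E'
import numpy as np, cv2
from bench import read_state, viewer, order, models
def ray(cam,u,v):
    c=viewer.camera_params(cam); f=200/np.tan(np.radians(c['vfov'])/2)
    d=np.array([(u-c['cx'])/f,(v-c['cy'])/f]); s=d.copy()
    for _ in range(30): s=d/(1+c['k1']*(s@s))
    R=np.array(c['rotation']); return np.array(c['position']),R@np.array([s[0],s[1],1.])
def at(cam,u,v,z):
    p,d=ray(cam,u,v); return p+d*(z-p[2])/d[2]
def proj(cam,P):
    c=viewer.camera_params(cam); f=200/np.tan(np.radians(c['vfov'])/2)
    q=np.array(c['rotation']).T@(np.array(P)-np.array(c['position'])); s=q[:2]/q[2]; s=s*(1+c['k1']*(s@s))
    return s*f+[c['cx'],c['cy']]
def snap(cam,name):
    im=viewer.snapshot(cam); cv2.imwrite('pics/'+name+'.png',im[:,:,::-1]); return im
E
python3 - <<'E'
from h import *
np.set_printoptions(precision=3,suppress=True)
a=snap('top','top1');b=snap('scene','scene1')
for c in('top','scene'):
    print(viewer.camera_params(c))
    for n,z in(('hoop1',.097),('succulent1_center',.12),('basket',.085),('full_basket',.09),('riser',.09)):
        for r in models.masks_of(c,n):
            m=r['mask'];y,x=np.nonzero(m);u=[x.mean(),y.mean()]
            print(c,n,round(r['p'],2),np.round(r['extent']),np.array(u),at(c,*u,z)[:2])
E
cd pics; python3 -c "
import cv2,numpy as np
cv2.imwrite('both.png',cv2.resize(np.vstack([cv2.imread('top1.png'),cv2.imread('scene1.png')]),(480,600)))"
```

```text
{'vfov': 49.66291970828232, 'cx': 315.0552670488878, 'cy': 208.44051662436354, 'k1': -0.05297843005517948, 'position': array([0.467, 0.002, 1.483]), 'rotation': array([-175.574,   -0.188,  -91.663])}Traceback (most recent call last):
  File "<stdin>", line 9, in <module>
  File "h.py", line 9, in at
    p,d=ray(cam,u,v); return p+d*(z-p[2])/d[2]
                                          ~^^^
IndexError: invalid index to scalar variable.
```

View pics/top1.png

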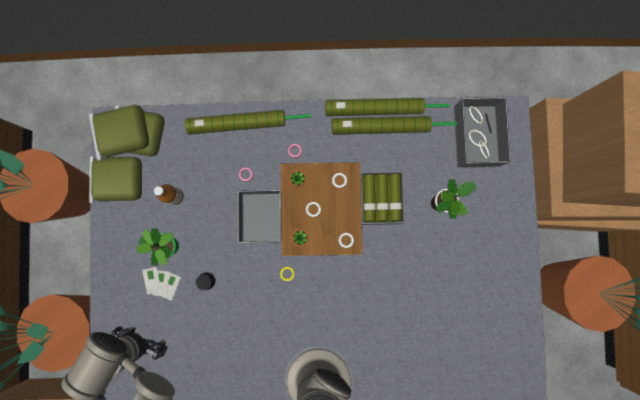

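View pics/scene1.png

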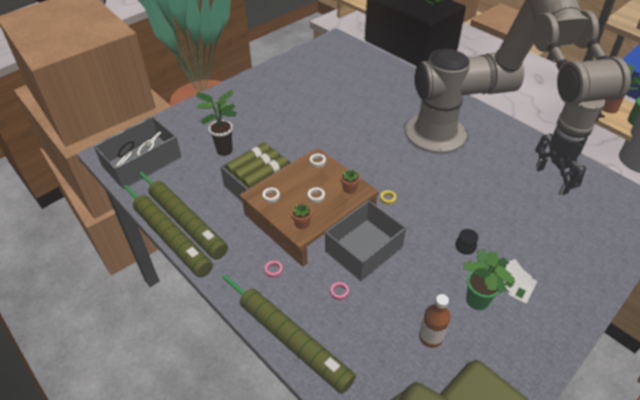

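The top view shows the three white rings at about (340,180), (313,209) and (346,240). The succulents are at (297,178) and (300,238), and the empty basket is on the left (+y) around (260,217). The rotation is given as rpy, so I'll fix that in the helper.

```bash
sed -i "s/np.array(c\['rotation'\])/Rot.from_euler('xyz',c['rotation'],degrees=True).as_matrix()/; 1a from scipy.spatial.transform import Rotation as Rot" h.py
python3 - <<'E'
from h import *
np.set_printoptions(precision=3,suppress=True)
viewer.snapshot('top');viewer.snapshot('scene')
for c in('top','scene'):
    for n,z in(('hoop1',.097),('succulent1_center',.12),('basket',.085),('full_basket',.09),('riser',.09),('jar',.025)):
        for r in models.masks_of(c,n):
            if r['p']<.3: continue
            m=r['mask'];y,x=np.nonzero(m);e=np.array(r['extent']);u=[(e[0]+e[2])/2,(e[1]+e[3])/2]
            print(c,n,round(r['p'],2),np.round(e),at(c,*u,z)[:2],at(c,x.mean(),y.mean(),z)[:2])
            if c=='top' and n in('basket','riser'):
                b=cv2.boxPoints(cv2.minAreaRect(np.c_[x,y].astype(np.float32)));print([at(c,*q,z)[:2] for q in b])
s=read_state();print(s['ee_pos'],s['tcp_rot'],s['opening'],s['time_s'])
E
```

```text
top hoop1 0.68 [310. 200. 321. 216.] [ 0.576 -0.007] [ 0.574 -0.001]
top hoop1 0.67 [334. 172. 348. 188.] [ 0.665 -0.092] [ 0.669 -0.089]
top hoop1 0.58 [338. 235. 353. 247.] [ 0.467 -0.099] [ 0.471 -0.102]
top hoop1 0.48 [288. 138. 303. 159.] [0.772 0.053] [0.765 0.051]
top hoop1 0.43 [238. 168. 251. 181.] [0.691 0.221] [0.694 0.212]
top hoop1 0.38 [281. 267. 291. 285.] [0.361 0.092] [0.367 0.085]
top succulent1_center 0.51 [292. 168. 306. 185.] [0.675 0.043] [0.668 0.048]
top basket 0.85 [238. 187. 285. 242.] [0.561 0.168] [0.554 0.175]
[array([0.646, 0.247]), array([0.642, 0.097]), array([0.466, 0.101]), array([0.47 , 0.249])]
top full_basket 0.74 [358. 168. 407. 223.] [ 0.61  -0.226] [ 0.603 -0.225]
top riser 0.71 [279. 162. 365. 254.] [ 0.576 -0.028] [ 0.574 -0.031]
[array([0.73 , 0.103]), array([ 0.728, -0.159]), array([ 0.424, -0.154]), array([0.426, 0.104])]
top jar 0.78 [193. 272. 213. 292.] [0.342 0.376] [0.347 0.37 ]
top jar 0.39 [289. 168. 307. 189.] [0.684 0.049] [0.683 0.05 ]
scene hoop1 0.65 [309. 154. 324. 168.] [ 0.475 -0.098] [ 0.471 -0.097]
scene hoop1 0.6 [311. 190. 324. 200.] [0.571 0.007] [0.573 0.004]
scene succulent1_center 0.83 [292. 205. 312. 230.] [0.67  0.054] [0.665 0.047]
scene basket 0.73 [323. 200. 406. 280.] [0.584 0.202] [0.584 0.2  ]
scene full_basket 0.76 [222. 140. 289. 198.] [ 0.624 -0.203] [ 0.63  -0.215]
scene riser 0.68 [241. 153. 378. 268.] [0.621 0.03 ] [ 0.616 -0.005]
scene jar 0.78 [452. 226. 477. 254.] [0.347 0.365] [0.346 0.371]
scene jar 0.4 [343. 169. 362. 194.] [ 0.405 -0.012] [ 0.409 -0.018]
[0.211 0.481 0.304] [179.993  -0.001 156.291] 1.0016776580566271 0.85
```

```bash
python3 - <<'E'
from h import *
np.set_printoptions(precision=3,suppress=True)
im=cv2.imread('pics/top1.png')
cv2.imwrite('pics/crop1.png',cv2.resize(im[155:263,232:370],None,fx=5.5,fy=5.5,interpolation=cv2.INTER_CUBIC))
g=im.astype(int);w=((g.min(2)>140)).astype(np.uint8);w[:,:283]=0;w[:,360:]=0;w[:165]=0;w[255:]=0
n,l,st,ce=cv2.connectedComponentsWithStats(w,connectivity=8)
for i in range(1,n):
    if st[i,4]>8:
        e=st[i];u=(e[0]+(e[2]-1)/2,e[1]+(e[3]-1)/2);print(e,ce[i],at('top',*ce[i],.104)[:2],at('top',*u,.104)[:2])
print('S2 leaf', at('top',300,238,.14)[:2],at('top',297.5,178.5,.14)[:2])
E
```

```text
[332 173  15  15  96] [339.01  179.969] [ 0.663 -0.085] [ 0.663 -0.085]
[306 202  15  15  96] [313.073 209.   ] [0.572 0.001] [0.572 0.001]
[339 233  15  15  99] [346.091 239.98 ] [ 0.47  -0.102] [ 0.47  -0.101]
S2 leaf [0.48  0.044] [0.666 0.047]
```

View pics/crop1.png

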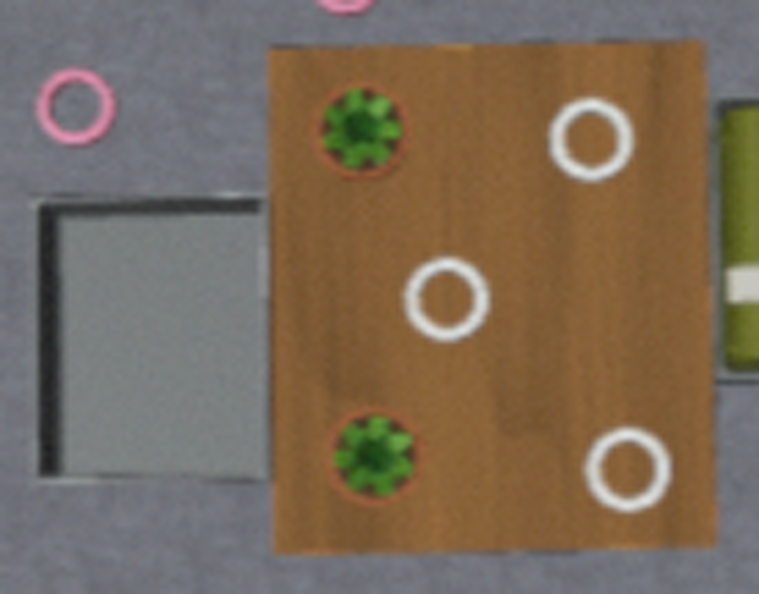

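The crop shows the rings at crop pixels (591,140), (447,299) and (628,469). The succulents are at (362,130) and (375,455), and the basket spans (40–268, 200–480) with a clear lane between the pots. Next I close the fingers and move high toward B's −y side.

```bash
python3 - <<'E'
from h import *
k=lambda x,y,z:np.round(at('top',232+(x+.5)/5.5-.5,155+(y+.5)/5.5-.5,z)[:2],4)
print('edge',k(270,100,.09),k(271,340,.09),k(273,500,.09),'far',k(708,100,.09),k(715,500,.09))
print('basket rim',k(38,200,.085),k(40,480,.085),k(262,195,.085),k(266,480,.085))
print('pots',k(362,132,.138),k(375,457,.138))
E
python3 -m creep '[1,-1,0,0,0,-1, 1,-1,0,0,0,-1, 1,-1,0,0,0,-1, 1,-1,0,0,0,-1, 1,-1,0,0,0,-1, 1,-1,0,0,0,-1, 1,-1,0,0,0,-1, 0.2,-1,0,0,0,-1, 0,-1,0,0,0,-1, 0,-1,0,0,0,-1]' -1 20
```

```text
edge [0.6943 0.1026] [0.5521 0.1052] [0.4585 0.1063] far [ 0.6869 -0.1566] [ 0.451  -0.1519]
basket rim [0.6394 0.2418] [0.474  0.2432] [0.6385 0.109 ] [0.4703 0.1105]
pots [0.6665 0.0471] [0.4813 0.0445]
time_s: 2.1
ee_pos: [0.5304, 0.0197, 0.3038]
tcp_rot: [180.0, -0.0, 116.2]
wrist_force: [0.5, 0.2, -0.3]
opening: 0.002
grasp_force: 0.0
```

```bash
python3 -m creep '[0.42,-0.8,0,0,0,-1, 0.42,-0.8,0,0,0,-1, 0,0,-0.5,0,0,-1, 0,0,-0.5,0,0,-1, 0,0,-0.5,0,0,-1, 0,0,-0.5,0,0,-1, 0,0,-0.1,0,0,-0.5, 0,0,0,0,0,0]'
python3 - <<'E'
from h import *
snap('scene','scene2'); im=cv2.imread('pics/scene2.png');cv2.imwrite('pics/crop2.png',cv2.resize(im[100:290,210:420],None,fx=3,fy=3))
s=read_state();print(s['ee_pos'],s['tcp_rot'])
E
```

```text
time_s: 3.1
ee_pos: [0.5727, -0.0587, 0.1993]
tcp_rot: [180.0, 0.0, 90.3]
wrist_force: [-0.6, -0.7, -0.0]
opening: -0.002
grasp_force: 0.0
[ 0.57291071 -0.05872059  0.19981719] [1.79914486e+02 2.02485451e-02 9.03522568e+01]
```

View pics/crop2.png

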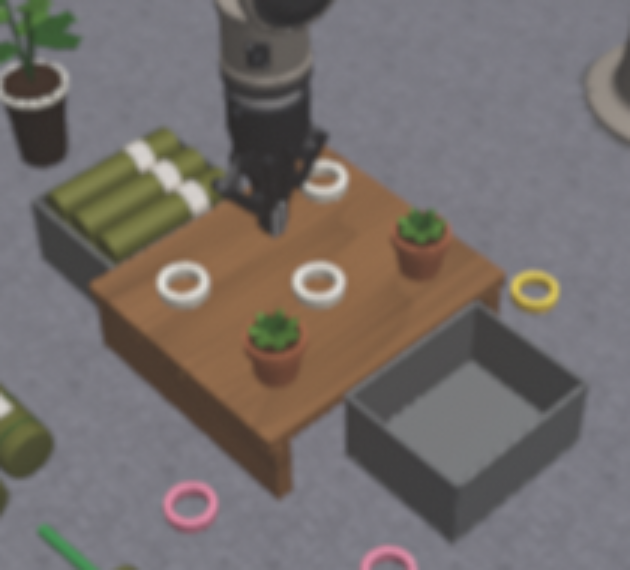

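The gripper is above the board at crop (275,232), behind ring B at (320,285), and all things are in place. Now I descend and push along +y.

```bash
python3 -m creep '[0,0,-0.3,0,0,0, 0,0,-0.3,0,0,0, 0,0,-0.07,0,0,0, 0,0.2,0,0,0,0, 0,0.2,0,0,0,0, 0,0.2,0,0,0,0, 0,0.2,0,0,0,0, 0,0.2,0,0,0,0, 0,0.2,0,0,0,0, 0,0.2,0,0,0,0]'
python3 -m creep '[0,0.2,0,0,0,0, 0,0.2,0,0,0,0, 0,0.2,0,0,0,0, 0,0.2,0,0,0,0, 0,0.1,0,0,0,0, 0,0,0,0,0,0]'
python3 - <<'E'
from h import *
im=snap('top','top3');c=cv2.resize(im[155:263,232:370,::-1],None,fx=4,fy=4);s=snap('scene','scene3')[100:290,210:420,::-1]
s=cv2.resize(s,None,fx=2,fy=2);o=np.zeros((432+380,560,3),np.uint8);o[:432,:552]=c;o[432:,:420]=s;cv2.imwrite('pics/v3.png',cv2.resize(o,None,fx=.73,fy=.73))
print(read_state()['ee_pos'])
E
```

```text
time_s: 4.4
ee_pos: [0.5724, 0.012, 0.1654]
tcp_rot: [180.0, 0.0, 90.3]
wrist_force: [0.2, -0.5, 0.9]
opening: -0.001
grasp_force: 0.1
time_s: 5.15
ee_pos: [0.5724, 0.0567, 0.1654]
tcp_rot: [180.0, 0.0, 90.3]
wrist_force: [0.3, 0.9, -0.4]
opening: -0.001
grasp_force: 0.0
[0.57245016 0.05620445 0.16540613]
```

View pics/v3.png

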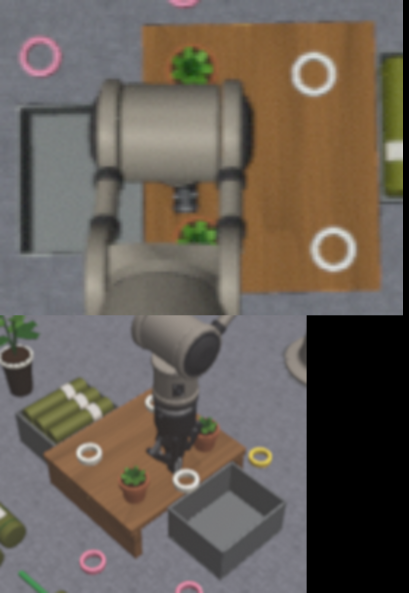

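Ring B is just in front of the fingers, short of the edge (scene pixel about 337,211), and the pots are undisturbed. I'll push on slowly over the edge.

```bash
python3 -m creep '[0,0.1,0,0,0,0, 0,0.1,0,0,0,0, 0,0.1,0,0,0,0, 0,0.1,0,0,0,0, 0,0.1,0,0,0,0, 0,0.1,0,0,0,0, 0,0.1,0,0,0,0, 0,0.1,0,0,0,0, 0,0.04,0,0,0,0, 0,0,0,0,0,0]'
python3 - <<'E'
from h import *
s=snap('scene','scene4')[100:290,210:420,::-1]
print(at('scene',337.4,211.4,.104))
cv2.imwrite('pics/v4.png',cv2.resize(s,None,fx=3,fy=3))
E
```

```text
time_s: 6.5
ee_pos: [0.5724, 0.0985, 0.1654]
tcp_rot: [-180.0, 0.0, 90.3]
wrist_force: [-0.7, 0.4, 0.1]
opening: 0.003
grasp_force: 0.0
[0.57738674 0.09344616 0.104     ]
```

View pics/v4.png

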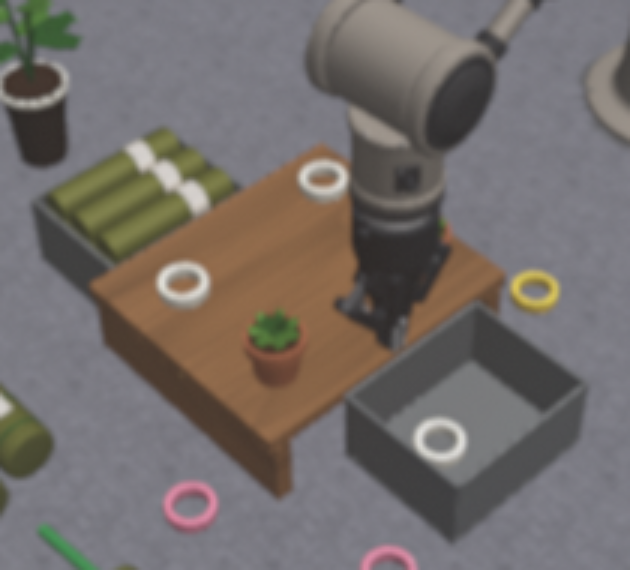

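Ring B lies flat in the basket at about (440,440). Ring A is next: lift, go behind it at (0.685, −0.13) and set yaw 116.

```bash
python3 -m creep '[0,-0.2,0.85,0,0,0, 0,0,0.85,0,0,0, 0.32,-0.65,0,0,0,0.92, 0.32,-0.65,0,0,0,0.92, 0.32,-0.65,0,0,0,0.92, 0.32,-0.65,0,0,0,0.92, 0.32,-0.65,0,0,0,0.92, 0.32,-0.65,0,0,0,0.92, 0.32,-0.45,0,0,0,0.92, 0,0,0,0,0,0]'
```

```text
time_s: 7.8
ee_pos: [0.6847, -0.1313, 0.2496]
tcp_rot: [-180.0, 0.0, 115.9]
wrist_force: [-0.2, 1.1, -0.9]
opening: 0.001
grasp_force: 0.0
```

```bash
python3 -m creep '[0,0,-0.5,0,0,0, 0,0,-0.5,0,0,0, 0,0,-0.5,0,0,0, 0,0,-0.18,0,0,0, 0,0,0,0,0,0, -0.09,0.18,0,0,0,0, -0.09,0.18,0,0,0,0, -0.09,0.18,0,0,0,0, -0.09,0.18,0,0,0,0, -0.09,0.18,0,0,0,0]'
python3 -m creep '[-0.09,0.18,0,0,0,0, -0.09,0.18,0,0,0,0, -0.09,0.18,0,0,0,0, -0.09,0.18,0,0,0,0, -0.09,0.18,0,0,0,0, -0.09,0.18,0,0,0,0, 0,0,0,0,0,0]'
cat >> h.py <<'E'
def rings(cam,tag):
    # white ring-like blobs in the riser / basket area, as points on the riser's top
    im=snap(cam,tag).astype(int); w=((im.min(2)>135)&(im.max(2)-im.min(2)<40)).astype(np.uint8)
    n,l,st,ce=cv2.connectedComponentsWithStats(w,connectivity=8)
    for e in st[1:]:
        p=at(cam,e[0]+(e[2]-1)/2,e[1]+(e[3]-1)/2,.1)
        if e[4]>15 and .42<p[0]<.73 and -.16<p[1]<.3: print(cam,e,np.round(p[:2],3))
    print(np.round(read_state()['ee_pos'],4))
E
python3 - <<'E'
from h import *
rings('top','top5');rings('scene','scene5')
E
```

```text
time_s: 9.05
ee_pos: [0.6616, -0.0834, 0.1666]
tcp_rot: [180.0, 0.0, 116.1]
wrist_force: [0.3, 0.4, 0.2]
opening: 0.0
grasp_force: 0.1
time_s: 9.93
ee_pos: [0.6346, -0.0293, 0.1665]
tcp_rot: [-180.0, -0.0, 116.1]
wrist_force: [0.6, -1.0, -0.4]
opening: -0.0
grasp_force: 0.0
top [301 168   5  10  40] [0.691 0.03 ]
top [309 168  31  14 280] [ 0.683 -0.038]
top [343 173   5  10  38] [ 0.671 -0.105]
top [306 190  15  13  65] [ 0.614 -0.   ]
top [258 204  15  15 117] [0.57  0.155]
top [292 219   5   9  41] [0.529 0.063]
top [337 226   5   9  39] [ 0.503 -0.08 ]
top [341 233  13  15  73] [ 0.47  -0.105]
[ 0.6349 -0.0298  0.1665]
scene [309 153  17  13 125] [ 0.47  -0.101]
scene [296 195  18  12 102] [ 0.612 -0.001]
scene [347 239  19  16 184] [0.626 0.209]
[ 0.635  -0.0302  0.1665]
```

Ring A is moving along as planned (about 0.613, 0.0) and will clear the pot by about 17 mm. I'll continue to the edge and slow down there.

```bash
python3 -m creep '[-0.09,0.18,0,0,0,0, -0.09,0.18,0,0,0,0, -0.09,0.18,0,0,0,0, -0.09,0.18,0,0,0,0, -0.09,0.18,0,0,0,0, -0.09,0.18,0,0,0,0, -0.09,0.18,0,0,0,0, -0.09,0.18,0,0,0,0, -0.09,0.18,0,0,0,0]'
python3 -m creep '[-0.05,0.1,0,0,0,0, -0.05,0.1,0,0,0,0, -0.05,0.1,0,0,0,0, -0.05,0.1,0,0,0,0, -0.05,0.1,0,0,0,0, -0.05,0.1,0,0,0,0, -0.05,0.1,0,0,0,0, -0.05,0.1,0,0,0,0, -0.05,0.1,0,0,0,0, 0,0,0,0,0,0]'
python3 - <<'E'
from h import *
rings('scene','scene6')
s=cv2.imread('pics/scene6.png')[100:290,210:420]
cv2.imwrite('pics/v6.png',cv2.resize(s,None,fx=3,fy=3))
E
```

```text
time_s: 11.15
ee_pos: [0.5942, 0.0514, 0.1665]
tcp_rot: [180.0, 0.0, 116.1]
wrist_force: [-0.3, 0.1, 0.3]
opening: 0.004
grasp_force: 0.1
time_s: 12.4
ee_pos: [0.5717, 0.0963, 0.1664]
tcp_rot: [-180.0, -0.0, 116.1]
wrist_force: [1.3, -0.7, 0.3]
opening: -0.001
grasp_force: 0.0
scene [309 153  17  13 126] [ 0.47  -0.101]
scene [347 232  20  23 308] [0.616 0.202]
[0.5719 0.096  0.1664]
```

View pics/v6.png

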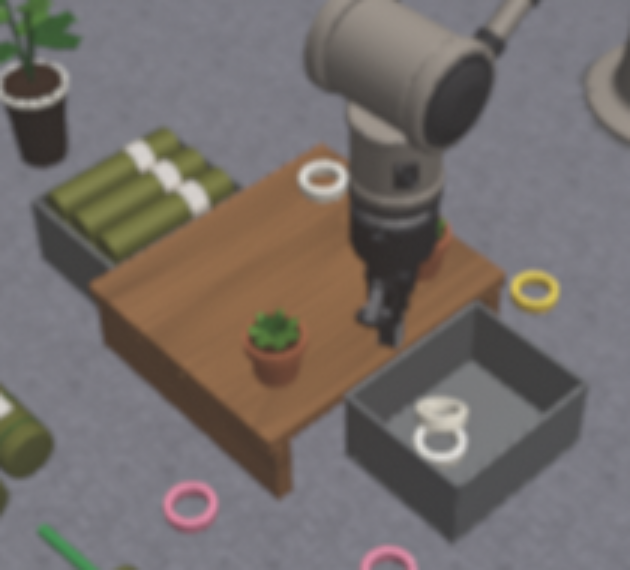

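Rings B and A are both in the basket, around (440,430). For ring C, I'll lift, travel to (0.4435, −0.144) and set yaw 58.

```bash
python3 -m creep '[0,-0.2,0.85,0,0,0, 0,0,0.85,0,0,0, -0.32,-0.58,0,0,0,-1, -0.32,-0.58,0,0,0,-1, -0.32,-0.58,0,0,0,-1, -0.32,-0.58,0,0,0,-1, -0.32,-0.58,0,0,0,-1, -0.32,-0.58,0,0,0,-1, -0.32,-0.58,0,0,0,-1, -0.32,-0.58,0,0,0,-1]'
python3 -m creep '[0,0,0,0,0,-1, 0,0,0,0,0,-1, 0,0,0,0,0,-1, 0,0,0,0,0,-1, 0,0,0,0,0,-1, 0,0,0,0,0,-1, 0,0,0,0,0,-0.5, 0,0,0,0,0,0]'
```

```text
time_s: 13.7
ee_pos: [0.4434, -0.1473, 0.2516]
tcp_rot: [180.0, 0.0, 83.9]
wrist_force: [-0.1, -0.2, 0.2]
opening: 0.001
grasp_force: 0.0
time_s: 14.7
ee_pos: [0.4439, -0.1463, 0.2514]
tcp_rot: [180.0, 0.0, 58.1]
wrist_force: [-0.5, 0.5, -0.5]
opening: -0.001
grasp_force: 0.0
```

```bash
python3 -m creep '[0,0,-0.5,0,0,0, 0,0,-0.5,0,0,0, 0,0,-0.5,0,0,0, 0,0,-0.2,0,0,0, 0,0,0,0,0,0, 0.11,0.17,0,0,0,0, 0.11,0.17,0,0,0,0, 0.11,0.17,0,0,0,0, 0.11,0.17,0,0,0,0, 0.11,0.17,0,0,0,0]'
python3 -m creep '[0.11,0.17,0,0,0,0, 0.11,0.17,0,0,0,0, 0.11,0.17,0,0,0,0, 0.11,0.17,0,0,0,0, 0.11,0.17,0,0,0,0, 0.11,0.17,0,0,0,0, 0.11,0.17,0,0,0,0, 0,0,0,0,0,0]'
python3 - <<'E'
from h import *
rings('scene','scene7'); rings('top','top7')
E
```

```text
time_s: 15.95
ee_pos: [0.4719, -0.1029, 0.1665]
tcp_rot: [180.0, -0.0, 58.1]
wrist_force: [-0.9, -0.7, -0.2]
opening: 0.003
grasp_force: 0.1
time_s: 16.95
ee_pos: [0.5103, -0.0435, 0.1664]
tcp_rot: [180.0, -0.0, 58.1]
wrist_force: [-0.6, -0.7, -1.1]
opening: -0.003
grasp_force: 0.0
scene [314 177  17  14 140] [ 0.531 -0.015]
scene [347 232  20  23 306] [0.616 0.202]
[ 0.51   -0.0438  0.1663]
top [257 204  21  21 224] [0.56  0.149]
top [308 217   6  11  45] [0.531 0.01 ]
top [315 218  33  17 309] [ 0.516 -0.055]
top [350 226   5  11  41] [ 0.498 -0.122]
[ 0.5099 -0.0441  0.1663]
```

Ring C is at about (0.531, −0.015) and clear of the pot. I'll push it 40 mm more, then back off and turn to yaw 90 behind it.

```bash
python3 -m creep '[0.11,0.17,0,0,0,0, 0.11,0.17,0,0,0,0, 0.11,0.17,0,0,0,0, 0.11,0.17,0,0,0,0, 0,0,0,0,0,0, -0.1,-0.2,0,0,0,0, -0.1,-0.2,0,0,0,0, 0.2,-0.2,0,0,0,1, 0.2,0,0,0,0,1, 0.2,0,0,0,0,1]'
python3 -m creep '[0,0,0,0,0,1, 0,0,0,0,0,1, 0,0,0,0,0,1, 0,0,0,0,0,1, 0,0,0,0,0,1, 0,0,0,0,0,0]'
python3 - <<'E'
from h import *
rings('scene','scene8')
E
```

```text
time_s: 18.3
ee_pos: [0.5517, -0.0415, 0.1665]
tcp_rot: [-180.0, 0.0, 70.1]
wrist_force: [-0.0, 0.9, -0.2]
opening: 0.001
grasp_force: 0.0
time_s: 19.05
ee_pos: [0.5515, -0.0411, 0.1665]
tcp_rot: [-180.0, 0.0, 90.0]
wrist_force: [0.1, 0.3, 0.7]
opening: 0.001
grasp_force: 0.0
scene [316 187  18  14 143] [0.553 0.018]
scene [347 232  20  23 307] [0.616 0.202]
[ 0.5516 -0.0409  0.1665]
```

```bash
python3 -m creep '[0,0.2,0,0,0,0, 0,0.2,0,0,0,0, 0,0.2,0,0,0,0, 0,0.2,0,0,0,0, 0,0.2,0,0,0,0, 0,0.2,0,0,0,0, 0,0.2,0,0,0,0, 0,0.2,0,0,0,0, 0,0.2,0,0,0,0]'
python3 -m creep '[0,0.1,0,0,0,0, 0,0.1,0,0,0,0, 0,0.1,0,0,0,0, 0,0.1,0,0,0,0, 0,0.1,0,0,0,0, 0,0.1,0,0,0,0, 0,0.1,0,0,0,0, 0,0.1,0,0,0,0, 0,0.1,0,0,0,0, 0,0.06,0,0,0,0]'
python3 -m creep '[0,0,0,0,0,0, 0,-0.2,0.8,0,0,0, 0,0,0.8,0,0,0, 0,-1,0,0,0,0, 0,-1,0,0,0,0, 0,-1,0,0,0,0, 0,-1,0,0,0,0, 0,0,0,0,0,0, 0,0,0,0,0,0]'
python3 - <<'E'
from h import *
rings('scene','scene9');rings('top','top9')
s=cv2.imread('pics/scene9.png')[100:290,210:420];t=cv2.imread('pics/top9.png')[155:263,150:370]
o=np.zeros((190*2+108*2,440,3),np.uint8);o[:380,:420]=cv2.resize(s,None,fx=2,fy=2);o[380:]=cv2.resize(t,None,fx=2,fy=2)
cv2.imwrite('pics/v9.png',o)
E
```

```text
time_s: 20.23
ee_pos: [0.5519, 0.0505, 0.1664]
tcp_rot: [180.0, 0.0, 90.1]
wrist_force: [0.7, 0.2, -0.6]
opening: 0.005
grasp_force: 0.1
time_s: 21.48
ee_pos: [0.5519, 0.0982, 0.1664]
tcp_rot: [180.0, 0.0, 90.1]
wrist_force: [0.4, 0.1, 0.1]
opening: -0.002
grasp_force: 0.0
time_s: 22.6
ee_pos: [0.5518, -0.112, 0.2463]
tcp_rot: [-180.0, -0.0, 90.0]
wrist_force: [0.8, -0.5, 0.1]
opening: 0.001
grasp_force: 0.0
scene [346 227  20  28 379] [0.612 0.195]
[ 0.5518 -0.1114  0.2463]
top [337 193   7  12  52] [ 0.604 -0.087]
top [346 196  34  20 344] [ 0.579 -0.158]
top [257 204  23  22 258] [0.559 0.146]
top [331 247   4   6  17] [ 0.441 -0.058]
[ 0.5519 -0.1111  0.2464]
```

View pics/v9.png

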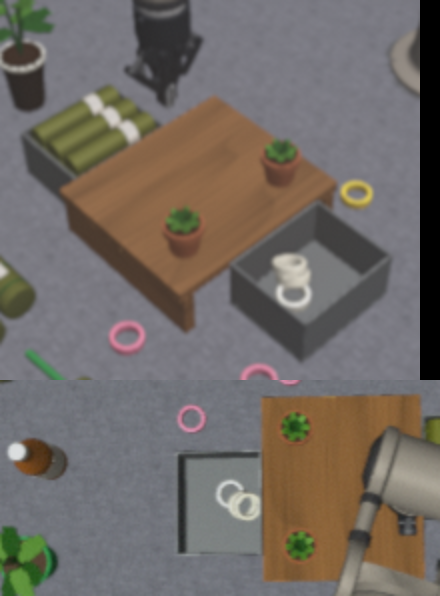

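All three rings are in the basket, at about (292,280) in the scene part and (240,500) in the top part. The board is clear apart from the two upright succulents, and the gripper is free of contact, so I'm handing in.

```bash
python3 -c "
from bench import order; print(order.close_job())"
```

```text
the job is handed in; nothing more can be done
None
```

I swept all three white rings over the edge into the empty grey basket and handed the job in at about 23 s; the last pictures show both succulents upright in place and the gripper clear, but the hand-in returned no verdict.

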